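# Click the sample stage round to the pyramid

### The job

The round sample stage on the shop counter carries eight stones, seven balls and one pyramid, and turns in clicks. With a fingertip, flick its toothed edge counter-clockwise (seen from above) until the pyramid stands at the little fixed pointer on the guard wall, clicked home and never run past it; take the last clicks singly, letting the stage come to rest two clicks short and again one click short. Keep your fingers off the stones, and leave the goods around the stage where they stand.

Things in the scene. Friction and masses are not known exactly. Their poses are not given: they have to be found in the camera images.
- stage: fixed black round base, 188 mm across, 20 mm high; origin at the centre of its underside, on the counter; the wheel's axis is its z. Its +x points from the axis to the pointer. A guard wall (87 to 93 mm from the axis, 58 mm high above the counter) runs round the pointer's side and leaves the teeth open over about 150 degrees, centred on the base's -x
- opening (a point): middle of the open part of the wheel's edge, 80 mm from the axis along the base's -x, 52 mm above the counter (top of the teeth); fixed. Here a fingertip reaches the gaps between the teeth from above, down to just over the base (20 mm above the counter)
- pointer (a point): inner tip of the white pointer, a small diamond-shaped plate on top of the guard wall, 77 mm from the axis along the base's +x, 64 mm above the counter
- wheel (a joint): angle of the toothed wheel, rad, growing counter-clockwise from above; 0 when the pyramid is at the pointer. It starts resting in a click, three to five before 0 (negative). Clicks are 0.785 apart (45 degrees, eight a turn): a spring pulls it into the nearest, so pushed to two thirds of the way it snaps on (just half-way it may stick). 2 to 3 N at the teeth frees it. End stops at -4.28 and 2.4
- tooth (a point): outer top edge of the tooth outward of the pyramid, 80 mm from the axis; turns with the wheel. The wheel is an aluminium disc of radius 62 mm with eight teeth, 45 degrees apart, one outward of each stone: blocks 10 mm thick, out to 80 mm from the axis, 28 to 52 mm above the counter. Gaps are about 46 mm wide. In every click one tooth points along the base's +x and one along -x
- pyramid (a point): tip of the pyramid on the wheel, 42 mm from the axis and 92 mm above the counter; turns with the wheel. Eight stones are cemented on the wheel in a circle of radius 42 mm, 45 degrees apart, each on a wooden disc 24 mm across: this square pyramid, 27 mm wide and 36 mm high, and seven balls of 20 mm diameter with their tops 75 mm above the counter. The fingers must not touch the stones
- ball: bystander: stone ball of 56 mm diameter on a turned wooden foot, 70 mm high, loose; origin under its centre
- tower: bystander: clear pointed crystal, 34 mm thick and 80 mm high, standing loose; origin under its centre
- card: bystander: small blank card in a clear foot, 55 mm wide and 47 mm high, loose; origin under its centre
- dome: bystander: amber dome 52 mm across and 28 mm high, loose; origin under its centre
Mind the look-alikes: they are no part of the job. Several things have the shape of the stage; the one meant has the colours described above.

How it is judged:
On the way, in this order (a step that is already met when the one before it is completed fails the run):
1. the wheel rests two clicks short (value of joint wheel between -1.72 and -1.42 rad), for 0.3 s.
2. the wheel rests one click short (value of joint wheel between -0.935 and -0.635 rad), for 0.3 s.
At the end, for the whole second after the job is handed in: the pyramid stands at the pointer, the wheel at rest within 0.12 rad of that click (value of joint wheel between -0.12 and 0.12 rad and velocity of joint wheel between -0.1 and 0.1 rad/s); the robot touches nothing.
It fails at once if the wheel ran past the pointer by more than half a click (value of joint wheel above 0.42 rad).
It fails at once if the fingers pressed on the stones (contact force between the fingers and wheel_c11 above 0.5 N or contact force between the fingers and wheel_c13 above 0.5 N or contact force between the fingers and wheel_c15 above 0.5 N or contact force between the fingers and wheel_c17 above 0.5 N or contact force between the fingers and wheel_c19 above 0.5 N or contact force between the fingers and wheel_c21 above 0.5 N or contact force between the fingers and wheel_c23 above 0.5 N or contact force between the fingers and wheel_c25 above 0.5 N).
It fails at once if a bystander was moved or lifted (distance of any of ball, tower, card, dome from where it was at the start of the episode above 0.015 m).
It also fails if it takes over 67 s, if anything falls off the work surface, if the arm or the gripper's body presses on something with over 40 N, if the wrist force passes 120 N, or if a joint passes its speed limit or range.

### The arm

A 7-joint arm with a two-finger parallel gripper is mounted at the origin on the work surface. World frame = base frame: x ahead of the robot, y to its left, z up, the work surface at z = 0. Lengths are in m, angles in rad, forces in N, time in s.
With the tool pointing down it reaches from about 0.4 to 0.85 m from the base axis. Payload 10.4 kg.
Tool frame: the origin (TCP) lies midway between the tips of the shut fingers; the grasp point (between the pads) lies 19 mm behind it; z points along the fingers, x is the direction in which the jaws open and shut, and the axes are right-handed (so a half turn about z gives the same grasp; the last joint's range is limited). The gripper opens to 85 mm and grips with 20 to 120 N. Pads are 22 mm wide; open, the fingers measure 114 mm over their backs; the gripper's body (76 mm by 85 mm) begins 54 mm behind the grasp point. The pads swing forward as they close: fully open they stand 13 mm farther back than shut.
Start: joints at [-1.367, 0.332, -0.065, 1.46, 0.022, 1.35, -0.088], TCP at [0.141, 0.609, 0.231] pointing down, gripper open.
Joint ranges: [-2.6, 2.6], [-0.5, 2.12], [-1.47, 1.34], [0.16, 2.42], [-1.27, 4.41], [0.06, 2.06], [-2.6, 2.6]. Speed limits (rad/s): [2.22, 2.22, 2.79, 2.79, 3.14, 3.14, 3.14].

### API

Orientations are given as a unit quaternion [x, y, z, w].
In Python, from workcell import monitor, eyes, ticket, models gives the robot as it stands.
- The arm moves only by the tool servo_tool, never from a script. Its argument "motion" is a list of rows, each a list of 7 numbers: the opening, from 0 (shut) to 1 (fully open), then the shift along the tool's x, y, z in m, then the turn, a rotation vector about the tool's x, y, z in degrees. In form: [[fingers, tx, ty, tz, rx, ry, rz], ...]. A call has 1 to 20 rows; each row is the pose to reach, as a shift and turn from the pose commanded when the call began, along the tool's axes at that moment; what a row does not reach only later rows make up. A row lasts 1/8 s, in which the tool goes at most 62.5 mm and 10.7 degrees, less where a joint would pass 70% of its speed; a pose out of reach is approached as far as the arm can. A call with a gripper value outside its range is refused whole. The fingers move at their own pace and stop on an object; "grip_force" is the grip in N (left out, the last holds). Time passes only in rows, so rows that repeat a pose let the fingers close. It gives the time, the measured TCP pose, the force and the opening at its end, in the units of the state.
- monitor.get_obs(): the state, without advancing time (a new reading comes with each control period).
- eyes.camera(name): name is "scene" or "top" or "wrist"; returns (picture, depth): 384x512x3 uint8, blue, green, red; 384x512 float32, m along the optical axis (not along the pixel's ray), 0 where there is no reading.
- eyes.camera_info(name): a dict with "intrinsics" (3x3 intrinsics, pixels), "k1" (the pictures are not rectified: a ray, as slopes to the right and down, at radius r is drawn at 1 + k1 r^2 times it, then the intrinsics apply), "extrinsics" (4x4, takes a point from world to camera coordinates); the wrist camera has in their place "tool_from_camera" (4x4, takes a point from camera to tool coordinates, whose origin is the TCP and whose axes are the tool frame's). Camera axes: x right, y down, z forward; pixel columns grow to the right and rows downward; lengths in m; the calibration is good to about 2 mm. A picture is of the moment at which its call begins: read the wrist's pose just before it. camera_info takes no time and is no camera call.
- ticket.hand_in(): hands the job in, once; it reports no verdict.
Trained networks look in the newest picture that a camera, given by its name, has taken for a name from the list of things; names that differ only in an ending like _2 or _b are one class to them, and where a whole thing is asked for, a point or a joint stands for the part that bears it (a point fixed in the world has none). Each returns a list of dicts, best first, with "confidence" (0 to 1); they miss things now and then, are a little off and sometimes report something else, mostly with a low value. They report only what shows in the picture. A call takes as long as a camera call. They do not tell look-alikes from the thing itself.
- models.boxes_of(camera, thing): "point" ([x, y, z] in m, in the coordinates of the camera as it stood for that picture, good to about 4 mm: the middle of the surface that is visible of it).
The state is a dict: "clock": time; "joint_pos": joint angles; "joint_velocities": joint speeds; "tau": joint torques, N m; "position": TCP position; "ee_rot": TCP orientation; "ft_force": force on the tool from outside, world axes, zero at the start; "torque": the same for the moment, N m; "grip_width": opening from 0.0 (shut) to 1.0 (fully open).
Only numpy, scipy, OpenCV 4.12 (cv2) and the standard library are available. Lean on these libraries where they do the work, as an engineer would, in place of code of your own. Each camera call takes 0.05 s, during which the arm holds its last target. There are 200 camera calls.

## Working session

There is one attempt and no reset: what is moved stays moved. The work goes in short steps, Python scripts to look and compute and a tool call to move; the robot and the scene stay as the last step left them, time stands still between calls to the robot, and variables do not carry over. Pictures are saved under pics/ and viewed, about 8 in all and at most 12, crops included, and the job is handed in when it is done.

Besides the shell and the picture viewer there is one more tool, called after ">>>" as name(argument=value, ...), one argument or row to a line, values as JSON. servo_tool: Moves the arm, as the interface text tells. Its arguments: {"type":"object","properties":{"motion":{"type":"array"},"grip_force":{"type":"number"}},"required":["motion"]}

```bash
mkdir -p pics
cat > h.py <<'E'
import numpy as np, cv2
from scipy.spatial.transform import Rotation as R
from workcell import monitor, eyes, ticket, models
def look(name, fn=None):
    o=monitor.get_obs(); im,d=eyes.camera(name); ci=eyes.camera_info(name)
    if name=="wrist":
        T=np.eye(4);T[:3,:3]=R.from_quat(o["ee_rot"]).as_matrix();T[:3,3]=o["position"]
        W=T@np.array(ci["tool_from_camera"])
    else: W=np.linalg.inv(np.array(ci["extrinsics"]))
    if fn: cv2.imwrite("pics/"+fn,im)
    return im,d,ci,W
def w2p(P,ci,W):
    P=np.atleast_2d(P); c=(P-W[:3,3])@W[:3,:3]; s=c[:,:2]/c[:,2:]
    s=s*(1+ci["k1"]*(s**2).sum(1,keepdims=True)); K=np.array(ci["intrinsics"])
    return s@K[:2,:2].T+K[:2,2]
def p2w(uv,z,ci,W):
    """pixels to world on plane height z"""
    K=np.array(ci["intrinsics"]); uv=np.atleast_2d(uv).astype(float)
    q=cv2.undistortPoints(uv.reshape(-1,1,2),K,np.array([ci["k1"],0,0,0.])).reshape(-1,2)
    # undistortPoints model: x_d = x(1+k1 r^2)
    r=np.c_[q,np.ones(len(q))]@W[:3,:3].T
    t=(z-W[2,3])/r[:,2]
    return W[:3,3]+r*t[:,None]
E
python3 - <<'E'
from h import *
for n in ["top","scene"]:
    im,d,ci,W=look(n,n+"1.png")
    print(n,ci["k1"],W[:3,3])
    for t in ["stage","pyramid","pointer","wheel","ball","tower","card","dome"]:
        try:
            for r in models.boxes_of(n,t)[:4]:
                print(t,round(r["confidence"],2),(W[:3,:3]@np.array(r["point"])+W[:3,3]).round(3))
        except Exception as e: print(t,e)
print(monitor.get_obs())
a=cv2.imread("pics/top1.png");b=cv2.imread("pics/scene1.png")
cv2.imwrite("pics/both.png",cv2.resize(np.vstack([a]),(800,600)))
E
```

```text
top -0.10589209463009876 [ 0.3960887  -0.03205644  1.20263283]
stage 0.77 [ 0.563 -0.085  0.054]
stage 0.76 [ 0.458 -0.365  0.056]
stage 0.62 [ 0.3   -0.176  0.058]
stage 0.59 [0.679 0.199 0.055]
pyramid 0.87 [ 0.294 -0.179  0.048]
pyramid 0.83 [0.679 0.203 0.054]
pyramid 0.82 [ 0.453 -0.374  0.049]
pointer 0.86 [0.681 0.206 0.049]
pointer 0.84 [ 0.558 -0.09   0.05 ]
pointer 0.67 [ 0.457 -0.368  0.05 ]
pointer 0.63 [ 0.299 -0.181  0.052]
wheel 0.95 [ 0.29  -0.181  0.052]
wheel 0.81 [ 0.455 -0.373  0.055]
wheel 0.64 [0.677 0.199 0.055]
wheel 0.6 [ 0.564 -0.086  0.051]
ball 0.72 [0.473 0.058 0.059]
tower 0.53 [ 0.704 -0.158  0.02 ]
tower 0.48 [ 0.591 -0.258  0.059]
card 0.72 [0.579 0.053 0.034]
dome 0.8 [ 0.703 -0.159  0.022]
dome 0.46 [ 0.559 -0.09   0.054]
scene 0.015211391234776874 [1.2074932  0.18147427 0.82802453]
stage 0.97 [ 0.335 -0.164  0.047]
stage 0.89 [ 0.492 -0.359  0.053]
stage 0.88 [0.708 0.208 0.052]
stage 0.58 [ 0.588 -0.071  0.049]
pyramid 0.83 [ 0.467 -0.368  0.05 ]
pyramid 0.79 [ 0.311 -0.181  0.054]
pyramid 0.74 [ 0.576 -0.086  0.049]
pyramid 0.67 [0.699 0.208 0.04
[... 464 characters left out ...]
16]
{'clock': 0.9, 'joint_pos': array([-1.36663045,  0.3322108 , -0.06470479,  1.46009965,  0.02161836,
        1.34988409, -0.08849876]), 'joint_velocities': array([ 0.00042461,  0.00063781,  0.00132235,  0.00114193,  0.0005903 ,
       -0.00065213,  0.00013143]), 'tau': array([ 5.74150599e-04, -6.25222850e+01,  4.93443897e-02, -3.91834867e+01,
        1.63812458e-02,  1.88544582e-03, -3.10048392e-05]), 'position': array([0.14050808, 0.60902857, 0.23133096]), 'ee_rot': array([ 7.82564594e-01,  6.22569397e-01,  3.52281682e-05, -3.06891367e-05]), 'ft_force': array([1.04928412, 0.09446507, 0.09021688]), 'torque': array([-0.03396134,  0.00555248,  0.00470103]), 'grip_width': 0.9959788404704571}
```

View pics/both.png

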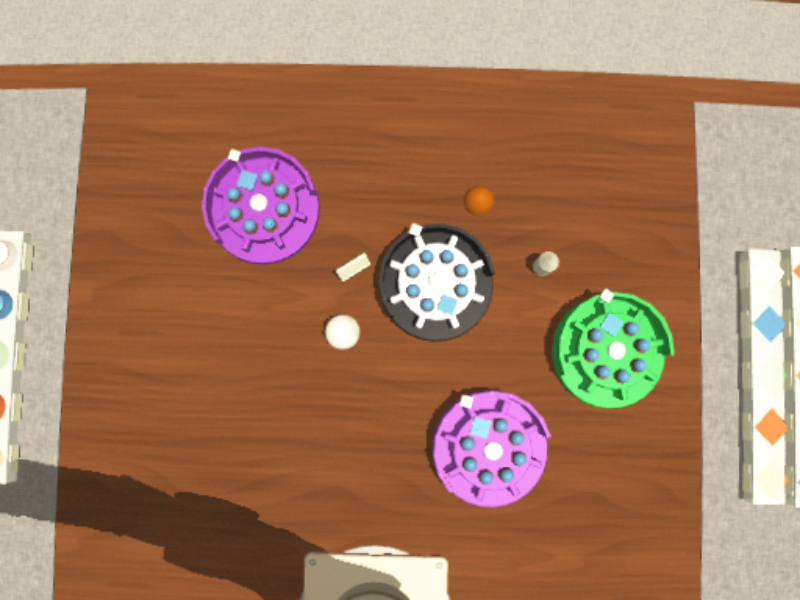

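Run:
```python
import cv2
a=cv2.imread("pics/top1.png")
from h import *
ci=eyes.camera_info("top");W=np.linalg.inv(np.array(ci["extrinsics"]))
u,v=w2p([.56,-.09,.05],ci,W)[0].astype(int);print(u,v)
c=a[v-65:v+65,u-65:u+65]
cv2.imwrite("pics/crop.png",cv2.resize(c,(598,598),interpolation=cv2.INTER_CUBIC))
```

```text
280 180
```

Run:
```python
from h import *
a=cv2.imread("pics/top1.png")
ci=eyes.camera_info("top");W=np.linalg.inv(np.array(ci["extrinsics"]))
s=512/800
print(p2w(np.array([[437,281]])*s,.05,ci,W)) # hub
print('ptr',p2w(np.array([[415,231]])*s,.064,ci,W),'pyr',p2w(np.array([[448,304]])*s,.07,ci,W))
print(eyes.camera_info("wrist"))
```

```text
[[ 0.56037974 -0.08821771  0.05      ]]
ptr [[ 0.638396   -0.05082027  0.064     ]] pyr [[ 0.52139681 -0.10525679  0.07      ]]
{'intrinsics': array([[280.21339911,   0.        , 256.37326586],
       [  0.        , 280.21339911, 190.64287183],
       [  0.        ,   0.        ,   1.        ]]), 'k1': -0.04568406925913232, 'tool_from_camera': array([[ 9.99999729e-01, -1.37576829e-04,  7.22916656e-04,
        -1.78293214e-04],
       [-8.93957975e-05,  9.52382486e-01,  3.04905875e-01,
        -7.87904766e-02],
       [-7.30441145e-04, -3.04905857e-01,  9.52382216e-01,
        -1.42756231e-01],
       [ 0.00000000e+00,  0.00000000e+00,  0.00000000e+00,
         1.00000000e+00]])}
```

View pics/crop.png

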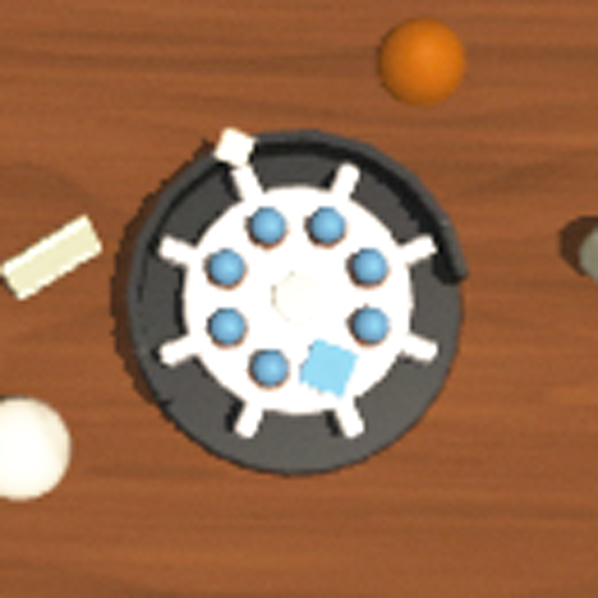

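The image shows the black-based stage at about (0.560, -0.088) with the pointer at heading about 23°. The pyramid (crop pixel 330,367) is opposite the pointer (235,147), so the wheel is 4 clicks short. I'll move above the gap now with the fingers shut.

>>> servo_tool(
  motion=[
    [0,-0.029,0.046,0,0,0,10.4],
    [0,-0.058,0.093,0,0,0,20.8],
    [0,-0.087,0.139,0,0,0,31.2],
    [0,-0.116,0.185,0,0,0,41.6],
    [0,-0.145,0.232,0,0,0,52],
    [0,-0.174,0.278,0,0,0,62.4],
    [0,-0.203,0.324,0,0,0,72.8],
    [0,-0.232,0.37,0,0,0,83.2],
    [0,-0.279,0.384,0,0,0,93.6],
    [0,-0.325,0.398,0,0,0,104],
    [0,-0.372,0.413,0,0,0,114.4],
    [0,-0.418,0.427,0,0,0,124.8],
    [0,-0.465,0.441,0,0,0,135.2],
    [0,-0.512,0.455,0,0,0,145.6],
    [0,-0.558,0.469,0,0,0,156],
    [0,-0.605,0.483,0,0,0,166.5],
    [0,-0.605,0.483,0,0,0,166.5],
    [0,-0.605,0.483,0,0,0,166.5],
    [0,-0.605,0.483,0,0,0,166.5],
    [0,-0.605,0.483,0,0,0,166.5],
  ],
)

```text
clock: 3.4
position: [0.4752, -0.0882, 0.2313]
ee_rot: [0.711, -0.703, -0.0, -0.0]
ft_force: [1.3, 0.3, 0.2]
grip_width: -0.003
```

```bash
cat > ov.py <<'E'
from h import *
import sys
def rt(c,phi,r,ang,z):
    ang=np.radians(phi+np.atleast_1d(ang)); return np.c_[c[0]+r*np.cos(ang),c[1]+r*np.sin(ang),np.full(len(ang),z)]
fn,cx,cy,phi=sys.argv[1],*map(float,sys.argv[2:5])
o=monitor.get_obs();print(o["clock"],o["position"],o["joint_pos"].round(2),R.from_quat(o["ee_rot"]).as_matrix()[:,0].round(3),o["grip_width"])
im,d,ci,W=look("wrist",fn)
v=cv2.resize(im,None,fx=1.5,fy=1.5)
def dr(P,c):
    for p in w2p(P,ci,W)*1.5: cv2.circle(v,tuple(int(x) for x in p),2,c,-1)
dr(rt((cx,cy),phi,.080,np.arange(8)*45,.052),(0,0,255))
dr(rt((cx,cy),phi,.062,np.arange(0,360,5),.052),(0,255,0))
dr(rt((cx,cy),phi,.094,np.arange(0,360,5),.02),(0,255,255))
dr(rt((cx,cy),phi,.077,[0],.064),(255,0,255))
cv2.imwrite("pics/o"+fn,v)
E
python3 ov.py w1.png .560 -.088 23
```

```text
3.4 [ 0.47522812 -0.08815366  0.23127541] [-0.62 -0.01  0.71  1.85  0.01  1.3  -1.47] [ 0.011 -1.    -0.   ] -0.0027558169205532043
```

View pics/ow1.png

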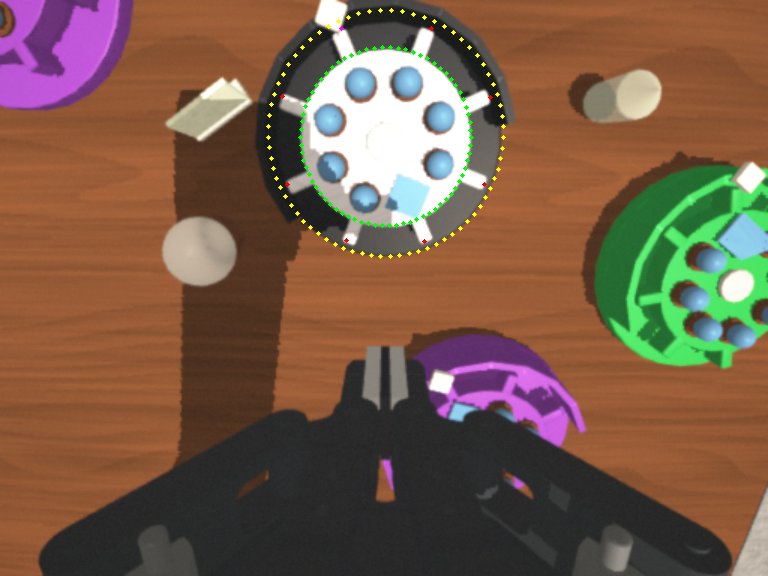

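The overlay matches: tooth tips and base ring fall on their predicted pixels to within about 2 mm, and the gap is below the TCP. Next I go down into it.

>>> servo_tool(
  motion=[
    [0,0,0,0.05,0,0,0],
    [0,0,0,0.1,0,0,0],
    [0,0,0,0.15,0,0,0],
    [0,0,0,0.18,0,0,0],
    [0,0,0,0.197,0,0,0],
    [0,0,0,0.197,0,0,0],
    [0,0,0,0.197,0,0,0],
  ],
)

```text
clock: 4.32
position: [0.476, -0.0891, 0.0354]
ee_rot: [0.71, -0.704, 0.001, -0.001]
ft_force: [0.0, -0.4, 0.4]
grip_width: -0.002
```

>>> servo_tool(
  motion=[
    [0,0.0044,-0.0001,0,0,0,-3],
    [0,0.0089,-0.0005,0,0,0,-6],
    [0,0.0133,-0.001,0,0,0,-9],
    [0,0.0176,-0.0019,0,0,0,-12],
    [0,0.0219,-0.0029,0,0,0,-15],
    [0,0.0262,-0.0042,0,0,0,-18],
    [0,0.0304,-0.0056,0,0,0,-21],
    [0,0.0345,-0.0073,0,0,0,-24],
    [0,0.0385,-0.0092,0,0,0,-27],
    [0,0.0424,-0.0114,0,0,0,-30],
    [0,0.0462,-0.0137,0,0,0,-33],
    [0,0.0498,-0.0162,0,0,0,-36],
    [0,0.0534,-0.0189,0,0,0,-39],
    [0,0.0567,-0.0218,0,0,0,-42],
    [0,0.06,-0.0248,0,0,0,-45],
    [0,0.06,-0.0248,0,0,0,-45],
    [0,0.06,-0.0248,0,0,0,-45],
    [0,0.06,-0.0248,0,0,0,-45],
  ],
)

```text
clock: 6.58
position: [0.5005, -0.1487, 0.0346]
ee_rot: [0.925, -0.379, 0.0, -0.0]
ft_force: [-0.3, 0.4, 0.0]
grip_width: 0.002
```

```bash
python3 ov.py w2.png .560 -.088 23
```

```text
6.575 [ 0.50053363 -0.14869947  0.03455154] [-0.28  0.35  0.56  1.96 -0.23  0.9  -0.38] [ 0.713 -0.701  0.   ] 0.0017626632348553928
```

View pics/ow2.png

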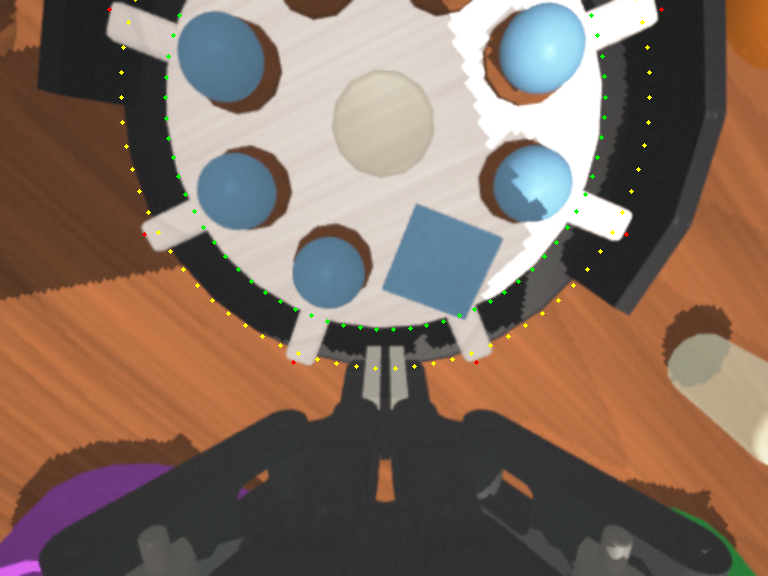

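The wheel has advanced one click: the pyramid is now on the tooth at pixel (470,335), one tooth counter-clockwise of the opening. The finger is centred in the gap between teeth. I'll lift, go back one gap, and repeat.

>>> servo_tool(
  motion=[
    [0,0,0,-0.025,0,0,0],
    [0,0,0,-0.045,0,0,0],
    [0,0,0,-0.045,0,0,0],
    [0,-0.0133,-0.001,-0.045,0,0,9],
    [0,-0.0262,-0.0042,-0.045,0,0,18],
    [0,-0.0385,-0.0092,-0.045,0,0,27],
    [0,-0.0498,-0.0162,-0.045,0,0,36],
    [0,-0.06,-0.0248,-0.045,0,0,45],
    [0,-0.06,-0.0248,-0.045,0,0,45],
    [0,-0.06,-0.0248,-0.045,0,0,45],
    [0,-0.06,-0.0248,-0.02,0,0,45],
    [0,-0.06,-0.0248,0,0,0,45],
    [0,-0.06,-0.0248,0,0,0,45],
  ],
)

```text
clock: 8.25
position: [0.4739, -0.0899, 0.0332]
ee_rot: [0.711, -0.704, -0.001, 0.001]
ft_force: [0.8, 0.5, 0.1]
grip_width: 0.001
```

>>> servo_tool(
  motion=[
    [0,0.0044,-0.0001,0,0,0,-3],
    [0,0.0089,-0.0005,0,0,0,-6],
    [0,0.0133,-0.001,0,0,0,-9],
    [0,0.0176,-0.0019,0,0,0,-12],
    [0,0.0219,-0.0029,0,0,0,-15],
    [0,0.0262,-0.0042,0,0,0,-18],
    [0,0.0304,-0.0056,0,0,0,-21],
    [0,0.0345,-0.0073,0,0,0,-24],
    [0,0.0385,-0.0092,0,0,0,-27],
    [0,0.0424,-0.0114,0,0,0,-30],
    [0,0.0462,-0.0137,0,0,0,-33],
    [0,0.0498,-0.0162,0,0,0,-36],
    [0,0.0534,-0.0189,0,0,0,-39],
    [0,0.0567,-0.0218,0,0,0,-42],
    [0,0.06,-0.0248,0,0,0,-45],
    [0,0.06,-0.0248,0,0,0,-45],
    [0,0.06,-0.0248,0,0,0,-45],
    [0,0.06,-0.0248,0,0,0,-45],
    [0,0.06,-0.0248,0,0,0,-45],
    [0,0.06,-0.0248,0,0,0,-45],
  ],
)

```text
clock: 10.75
position: [0.5003, -0.1488, 0.0343]
ee_rot: [0.926, -0.379, -0.0, -0.0]
ft_force: [-0.2, 0.2, -0.8]
grip_width: 0.0
```

```bash
python3 ov.py w3.png .560 -.088 23
```

```text
10.75 [ 0.50033405 -0.14884855  0.03427464] [-0.25  0.34  0.52  1.96 -0.22  0.89 -0.39] [ 0.713 -0.701 -0.   ] 0.00025684489603242376
```

View pics/ow3.png

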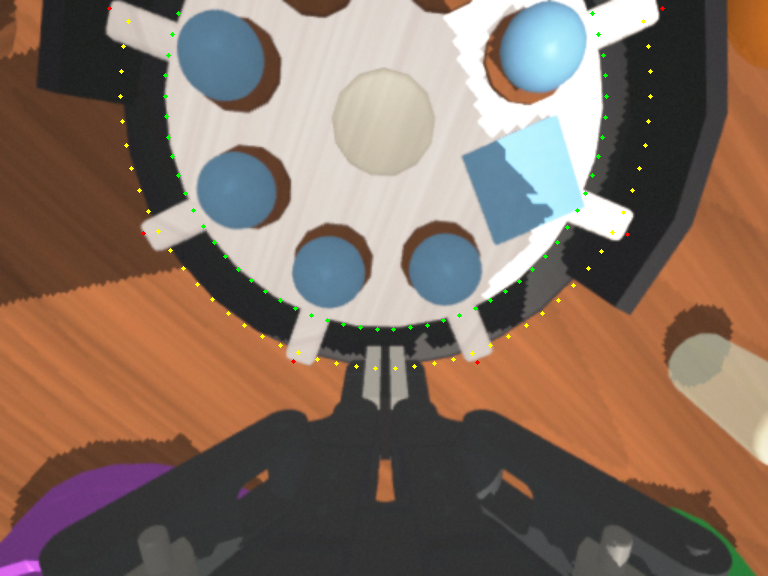

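The pyramid is now at pixel (525,180), two clicks from its starting place, so the wheel rests two clicks short. Now the next click.

>>> servo_tool(
  motion=[
    [0,0,0,-0.025,0,0,0],
    [0,0,0,-0.045,0,0,0],
    [0,0,0,-0.045,0,0,0],
    [0,-0.0133,-0.001,-0.045,0,0,9],
    [0,-0.0262,-0.0042,-0.045,0,0,18],
    [0,-0.0385,-0.0092,-0.045,0,0,27],
    [0,-0.0498,-0.0162,-0.045,0,0,36],
    [0,-0.06,-0.0248,-0.045,0,0,45],
    [0,-0.06,-0.0248,-0.045,0,0,45],
    [0,-0.06,-0.0248,-0.045,0,0,45],
    [0,-0.06,-0.0248,-0.02,0,0,45],
    [0,-0.06,-0.0248,0,0,0,45],
    [0,-0.06,-0.0248,0,0,0,45],
  ],
)

```text
clock: 12.42
position: [0.4738, -0.0899, 0.0331]
ee_rot: [0.711, -0.704, -0.001, 0.001]
ft_force: [-0.4, -0.9, -0.2]
grip_width: 0.001
```

>>> servo_tool(
  motion=[
    [0,0.0044,-0.0001,0,0,0,-3],
    [0,0.0089,-0.0005,0,0,0,-6],
    [0,0.0133,-0.001,0,0,0,-9],
    [0,0.0176,-0.0019,0,0,0,-12],
    [0,0.0219,-0.0029,0,0,0,-15],
    [0,0.0262,-0.0042,0,0,0,-18],
    [0,0.0304,-0.0056,0,0,0,-21],
    [0,0.0345,-0.0073,0,0,0,-24],
    [0,0.0385,-0.0092,0,0,0,-27],
    [0,0.0424,-0.0114,0,0,0,-30],
    [0,0.0462,-0.0137,0,0,0,-33],
    [0,0.0498,-0.0162,0,0,0,-36],
    [0,0.0534,-0.0189,0,0,0,-39],
    [0,0.0567,-0.0218,0,0,0,-42],
    [0,0.06,-0.0248,0,0,0,-45],
    [0,0.06,-0.0248,0,0,0,-45],
    [0,0.06,-0.0248,0,0,0,-45],
    [0,0.06,-0.0248,0,0,0,-45],
    [0,0.06,-0.0248,0,0,0,-45],
    [0,0.06,-0.0248,0,0,0,-45],
  ],
)

```text
clock: 14.92
position: [0.5002, -0.1488, 0.0343]
ee_rot: [0.926, -0.379, -0.0, -0.0]
ft_force: [0.8, 0.7, -0.4]
grip_width: 0.001
```

```bash
python3 ov.py w4.png .560 -.088 23
```

```text
14.925 [ 0.50024089 -0.14884705  0.03427974] [-0.22  0.34  0.49  1.96 -0.2   0.89 -0.41] [ 0.713 -0.701 -0.   ] 0.001270974487067121
```

View pics/ow4.png

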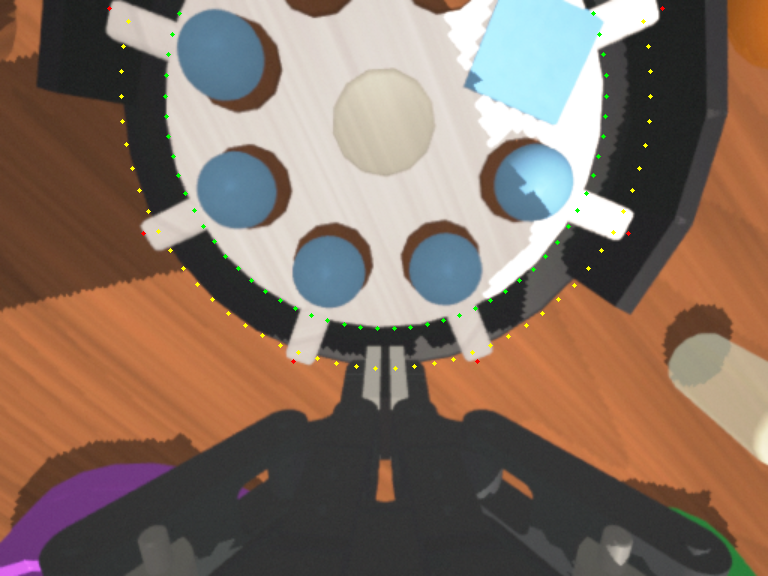

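The pyramid is at pixel (535,60), one click short. Now the last click, then lift clear.

>>> servo_tool(
  motion=[
    [0,0,0,-0.025,0,0,0],
    [0,0,0,-0.045,0,0,0],
    [0,0,0,-0.045,0,0,0],
    [0,-0.0133,-0.001,-0.045,0,0,9],
    [0,-0.0262,-0.0042,-0.045,0,0,18],
    [0,-0.0385,-0.0092,-0.045,0,0,27],
    [0,-0.0498,-0.0162,-0.045,0,0,36],
    [0,-0.06,-0.0248,-0.045,0,0,45],
    [0,-0.06,-0.0248,-0.045,0,0,45],
    [0,-0.06,-0.0248,-0.045,0,0,45],
    [0,-0.06,-0.0248,-0.02,0,0,45],
    [0,-0.06,-0.0248,0,0,0,45],
    [0,-0.06,-0.0248,0,0,0,45],
  ],
)

```text
clock: 16.6
position: [0.4737, -0.0899, 0.0331]
ee_rot: [0.711, -0.704, -0.001, 0.001]
ft_force: [-0.2, -0.1, 1.0]
grip_width: -0.004
```

>>> servo_tool(
  motion=[
    [0,0.0044,-0.0001,0,0,0,-3],
    [0,0.0089,-0.0005,0,0,0,-6],
    [0,0.0133,-0.001,0,0,0,-9],
    [0,0.0176,-0.0019,0,0,0,-12],
    [0,0.0219,-0.0029,0,0,0,-15],
    [0,0.0262,-0.0042,0,0,0,-18],
    [0,0.0304,-0.0056,0,0,0,-21],
    [0,0.0345,-0.0073,0,0,0,-24],
    [0,0.0385,-0.0092,0,0,0,-27],
    [0,0.0424,-0.0114,0,0,0,-30],
    [0,0.0462,-0.0137,0,0,0,-33],
    [0,0.0498,-0.0162,0,0,0,-36],
    [0,0.0534,-0.0189,0,0,0,-39],
    [0,0.0567,-0.0218,0,0,0,-42],
    [0,0.06,-0.0248,0,0,0,-45],
    [0,0.06,-0.0248,0,0,0,-45],
    [0,0.06,-0.0248,0,0,0,-45],
    [0,0.06,-0.0248,0,0,0,-45],
    [0,0.06,-0.0248,0,0,0,-45],
    [0,0.06,-0.0248,0,0,0,-45],
  ],
)

```text
clock: 19.1
position: [0.5002, -0.1489, 0.0343]
ee_rot: [0.926, -0.379, -0.0, -0.0]
ft_force: [-0.1, 0.5, -0.7]
grip_width: -0.001
```

>>> servo_tool(
  motion=[
    [0,0,0,-0.03,0,0,0],
    [0,0,0,-0.08,0,0,0],
    [0,0,0,-0.13,0,0,0],
    [0,0,0,-0.18,0,0,0],
    [0,0,0,-0.18,0,0,0],
    [0,0,0,-0.18,0,0,0],
    [0,0,0,-0.18,0,0,0],
    [0,0,0,-0.18,0,0,0],
  ],
)

```text
clock: 20.1
position: [0.4997, -0.1489, 0.2132]
ee_rot: [0.926, -0.379, -0.001, 0.0]
ft_force: [0.1, 0.3, 0.0]
grip_width: -0.002
```

```bash
python3 ov.py w5.png .560 -.088 23
```

```text
20.1 [ 0.49969352 -0.14887814  0.21324162] [-0.25  0.11  0.49  1.78 -0.06  1.26 -0.52] [ 0.713 -0.701 -0.001] -0.001698294960392169
```

View pics/ow5.png

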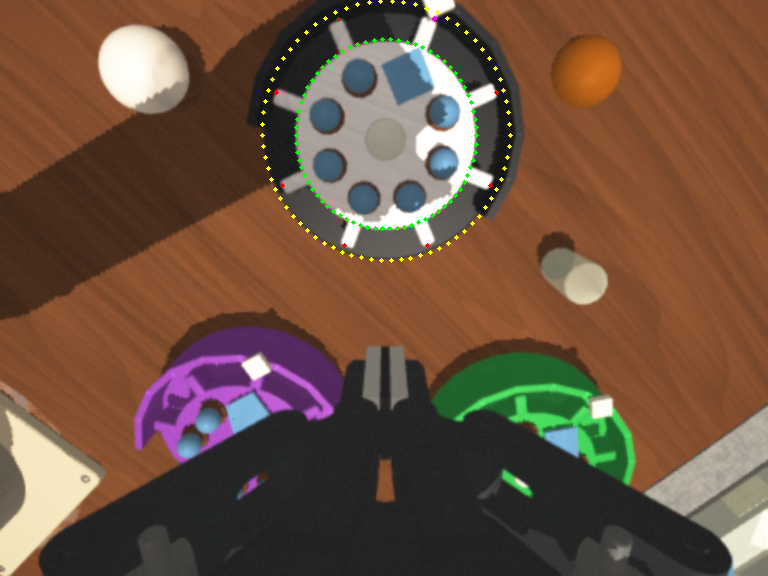

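The pyramid (408,75) is in line with the pointer (438,8), and the teeth sit on the click marks. The arm is clear, so I'm handing in.

```bash
python3 -c "
from workcell import ticket
print(ticket.hand_in())"
```

```text
the job is handed in; nothing more can be done
None
```

The job is handed in at about 20 s of the 67 s allowed, with the pyramid at the pointer. I flicked the black-based stage counter-clockwise with the shut fingers in four single clicks. After each click I let it rest and checked it with the wrist camera, including at two clicks short and one click short.

**Last checks:**
- **Wheel:** the final picture shows the pyramid in line with the pointer, and the teeth on the predicted click positions to within about 2 mm.
- **Arm:** the fingers are lifted to 0.21 m, and the measured force at the end of every move was about 1 N or less.
- **Goods:** the ball, dome and tower stand undisturbed in the last view. The card was out of that view and I did not check it again, but the arm never came near it at counter height.

No check failed or disagreed.

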